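# Clear the kitchen timer off the utensil stand and hold the hidden bolt head

### The job

I want to tighten the nut on the front of the utensil stand, but the bolt turns with it. Put the kitchen timer that was left on top of the stand back upright into its own empty round well in the green caddy and let go of it, then reach down into the gap behind the blue bracket, grip the brass bolt head firmly by its two flat sides so that it stands square (upright) and cannot turn, and finish while still holding it like that. Leave the other things where they are.

Things in the scene. Friction and masses are not known exactly. Their poses are not given: they have to be found in the camera images.
- stand: fixed utensil stand; origin: centre of its underside, on the worktop; z up, x away from the robot at yaw 0. Base 130 (x) x 170 (y) x 10 mm. Blue front bracket, 150 mm wide, at x -31 to -23 mm; steel rear plate, 170 mm wide, at x +23 to +31 mm; both 165 mm high. The 46 mm gap between them is open above and at both ends. White hook strip, nut and hanging spanner in front, to x -61 mm.
- gap_mouth (a point): middle of the gap between the two plates of the stand, level with their top edges (165 mm above the worktop); axes as the stand's.
- bolt_head (a point): centre of the brass T-shaped bolt head in the middle of the gap, 130 mm above the worktop, 35 mm below the plates' tops. When square it measures 22 mm along the bolt (x), 18 mm across its two flat sides (y), 34 mm tall (z). Its x runs along the stand's x; its axes turn with the bolt. bolt_c6 and bolt_c7 in the rules are its +y and -y halves. 60 mm free on either side of it along y.
- bolt (a joint): turning angle of the bolt, nut and spanner about the stand's x axis, rad; 0 = head square, flat sides facing the stand's +-y. It turns easily and rests near 0.36; the spanner's weight brings it back there when let go (under 0.05 N m). A gripper closed along the stand's y on the flat sides, with 10 N or more, turns the head square.
- timer: loose cream-coloured wind-up kitchen timer, 63 mm across, 56 mm tall, 0.1 to 0.17 kg; origin: centre of its underside. It stands upright on the top edges of the two plates, across the gap, above the bolt head.
- timer_center (a point): point on the timer's axis, 28 mm above its underside; z is the timer's upright axis. Its lower part is a cylinder of 63 mm diameter up to 24 mm; it is a little narrower above, up to 45 mm; on top is a bar-shaped knob 8 x 46 mm, 12 mm high.
- caddy: fixed green caddy block 110 (x) x 210 (y) x 16 mm; origin: centre of its underside; z up. Two round wells, 71 mm across and 8 mm deep: the one at local y = -52 mm, with a white tag showing a dial with a red hand, is the timer's own and empty; the other, at y = +52 mm, holds the label roll.
- timer_well (a point): centre of the floor of the timer's own well, 8 mm above the worktop and 8 mm below the caddy's top; axes as the caddy's. With the timer seated, its underside is at this point.
- label_roll: loose roll of paper labels, 60 mm across, 30 mm tall, standing in the other well of the caddy; origin: centre of its underside. Stays there.
- bowl_a: small loose steel bowl, 112 mm across, 45 mm tall, on the worktop to the right; bystander.
- spoon_a: loose steel spoon, 199 mm long, on the worktop at the near left; bystander.
Things that resemble listed ones, but are neither listed nor needed, are in the scene too. There is more than one size of the stand; the job needs the larger.

How it is judged (in metres and radians):
On the way, in this order (a step that is already met when the one before it is completed fails the run):
1. the kitchen timer sits upright in its own well in the caddy, let go (horizontal distance between timer_center and timer_well below 0.008 m and z of timer_center in the frame of timer_well below 0.032 m and angle between timer_center's own z axis and vertical below 0.08 rad and contact force between the fingers and timer below 0.1 N), for 0.2 s.
2. the fingers press both flat sides of the bolt head and the head stands square (contact force between the fingers and bolt_c6 above 3 N and contact force between the fingers and bolt_c7 above 3 N and value of joint bolt between -0.12 and 0.12 rad), for 0.4 s.
At the end, for the whole second after the job is handed in: The fingers press each of the two flat sides of the bolt head with more than 3 N, the bolt stands within 0.12 rad of square and does not turn; the timer stands upright (within 0.08 rad) on the floor of its own well, within 8 mm of its centre, at rest and not touched by the fingers (all of step 1 and all of step 2 and velocity of joint bolt between -0.1 and 0.1 rad/s and linear speed of timer below 0.02 m/s); the arm keeps its last pose, push and grip.
It fails at once if the timer is tipped over (angle between timer_center's own z axis and vertical above 0.7 rad).
It fails at once if the label roll, the bowl or the spoon is moved by more than 30 mm (distance of any of label_roll, bowl_a, spoon_a from where it was at the start of the episode above 0.03 m).
It also fails if it takes over 51 s, if anything falls off the work surface, if the arm or the gripper's body presses on something with over 40 N, if the wrist force passes 120 N, or if a joint passes its speed limit or range.

### The arm

A 6-joint arm with a two-finger parallel gripper is mounted at the origin on a cart in front of the work surface, level with it; the furniture and walls round the work are solid. World frame = base frame: x ahead of the robot, y to its left, z up, the work surface at z = 0. Lengths are in m, angles in degrees, forces in N, time in s.
With the tool pointing down it reaches from about 0.3 to 1 m from the base axis. Payload 5.1 kg.
Tool frame: the origin (TCP) lies midway between the tips of the shut fingers; the grasp point (between the pads) lies 19 mm behind it (ctrl.grip_depth is the distance from the TCP to the grasp point, in m); z points along the fingers, y is the direction in which the jaws open and shut (so a half turn about z gives the same grasp; the last joint's range is limited). The gripper opens to 95 mm and grips with 3 to 60 N. Pads are 20 mm wide; open, the fingers measure 119 mm over their backs; the gripper's body (75 mm by 180 mm) begins 59 mm behind the grasp point.
Start: joints at [58.808, 7.093, 94.555, -0, 78.352, -4.733], TCP at [0.29, 0.582, 0.215] pointing down, gripper open.
Joint ranges: [-149.61, 149.61], [-58.7, 133.49], [1.44, 155.28], [-77.14, 257.14], [18.33, 153.61], [-166.67, 166.67]. Speed limits (degrees/s): [147.25, 147.25, 180, 180, 180, 180].

### API

Orientations are given as [roll, pitch, yaw] about the fixed x, y, z axes, in that order (R = Rz(yaw) Ry(pitch) Rx(roll)).
In Python, from cell import ctrl, cams gives the robot as it stands. The module is installed in compiled form; this text tells all that it offers.
- The arm moves only by the tool drive_tool, never from a script. Its argument "targets" is a list of rows, each a list of 6 numbers: the shift along the tool's x, y, z in m, then the turn, a rotation vector about the tool's x, y, z in degrees. A call has 1 to 10 rows; each row shifts and turns the pose as measured when the row begins, along the tool's axes as they then stand; what a row does not reach is not made up. A row lasts 1/12 s, in which the tool goes at most 41.7 mm and 7.16 degrees, less where a joint would pass 70% of its speed; a pose out of reach is approached as far as the arm can. A call with a gripper value outside its range is refused whole. "jaw" is the opening in per cent of the stroke, from 0 (shut) to 100 (fully open), set as the call begins (left out, the last holds). The fingers move at their own pace and stop on an object; "grip_force" is the grip in N (left out, the last holds). Time passes only in rows, so rows that do not move let the fingers close. It gives the time, the measured TCP pose, the force and the opening at its end, in the units of the state.
- ctrl.read_state(): the state, without advancing time (a new reading comes with each control period).
- cams.snapshot(name): name is "scene" or "top" or "wrist"; returns a dict with "pixels" (480x640x3 uint8, blue, green, red), "mtx" (3x3 intrinsics, pixels), "extrinsics" (4x4, takes a point from camera to world coordinates). Camera axes: x right, y down, z forward; pixel columns grow to the right and rows downward; lengths in m; the calibration is good to about 2 mm. A picture is of the moment at which its call begins. There is no depth.
- ctrl.close_job(): hands the job in, once; it reports no verdict.
The state is a dict: "time_s": time; "qpos": joint angles; "joint_velocities": joint speeds; "joint_efforts": joint torques, N m; "tcp_pos": TCP position; "tcp_rot": TCP orientation; "contact_force": force on the tool from outside, world axes, zero at the start; "wrist_torque": the same for the moment, N m; "finger_gap": finger opening in m.
Only numpy, scipy, OpenCV 4.12 (cv2) and the standard library are available. Lean on these libraries where they do the work, as an engineer would, in place of code of your own. Each camera call takes 0.05 s, during which the arm holds its last target. There are 200 camera calls.

## Working session

There is one attempt and no reset: what is moved stays moved. The work goes in short steps, Python scripts to look and compute and a tool call to move; the robot and the scene stay as the last step left them, time stands still between calls to the robot, and variables do not carry over. Pictures are saved under pics/ and viewed, about 8 in all and at most 12, crops included, and the job is handed in when it is done.

Besides the shell and the picture viewer there is one more tool, called after "Request:" in YAML: its name, and indented under it one key for each argument. drive_tool: Moves the arm, as the interface text tells. Its arguments: {"type":"object","properties":{"targets":{"type":"array"},"jaw":{"type":"number"},"grip_force":{"type":"number"}},"required":["targets"]}

```bash
mkdir -p pics; cat > h.py <<'E'
import numpy as np, cv2
from cell import ctrl, cams
def snap(n):
    s=cams.snapshot(n); return np.array(s["pixels"]),np.array(s["mtx"]),np.array(s["extrinsics"])
def ray(u,v,K,E):
    d=E[:3,:3]@np.linalg.inv(K)@np.array([u,v,1.]); return E[:3,3],d
def onz(u,v,z,K,E):
    o,d=ray(u,v,K,E); return o+d*(z-o[2])/d[2]
def proj(p,K,E):
    c=E[:3,:3].T@(np.array(p)-E[:3,3]); q=K@c; return q[:2]/q[2]
E
python3 - <<'E'
from h import *
for n in("scene","top"):
    p,K,E=snap(n); cv2.imwrite(f"pics/{n}0.png",p); np.savez(f"{n}0.npz",p=p,K=K,E=E)
    print(n,K.tolist(),E.round(3).tolist())
s=ctrl.read_state(); print(s); print(ctrl.grip_depth)
E
```

```text
scene [[540.9837692680202, 0.0, 329.3570698862996], [0.0, 540.9837692680202, 232.29645146684578], [0.0, 0.0, 1.0]] [[-0.572, -0.405, 0.713, -0.684], [-0.82, 0.29, -0.494, 0.762], [-0.007, -0.867, -0.498, 0.925], [0.0, 0.0, 0.0, 1.0]]
top [[563.4653982805477, 0.0, 319.40980560806696], [0.0, 563.4653982805477, 243.9531897384881], [0.0, 0.0, 1.0]] [[-0.006, -0.988, 0.153, 0.212], [-1.0, 0.003, -0.017, -0.028], [0.016, -0.153, -0.988, 1.706], [0.0, 0.0, 0.0, 1.0]]
{'time_s': 0.1, 'qpos': array([ 5.88080726e+01,  7.12974409e+00,  9.46276078e+01, -1.87243972e-03,
        7.83496418e+01, -4.73302320e+00]), 'joint_velocities': array([-0.01537485, -0.064611  , -0.17706345,  0.0758545 , -0.02352412,
        0.0061917 ]), 'joint_efforts': array([ 3.33217977e-04, -4.18876898e+01, -3.61098218e+01,  7.77153578e-02,
        4.61625669e-02, -6.24104996e-05]), 'tcp_pos': array([0.28934657, 0.58139545, 0.21349619]), 'tcp_rot': array([-1.79893220e+02, -7.00145200e-03,  1.53541469e+02]), 'contact_force': array([-0.38200121,  0.35099769,  0.09787346]), 'wrist_torque': array([ 0.03286417, -0.01849225, -0.02202147]), 'finger_gap': 0.09506977355256203}
0.0188
```

View pics/scene0.png

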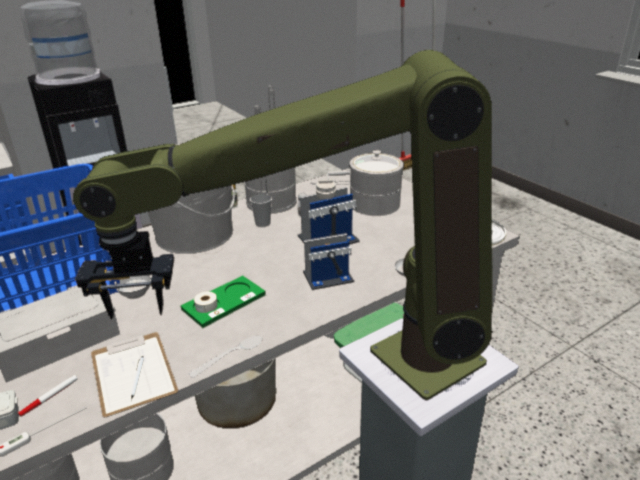

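View pics/top0.png

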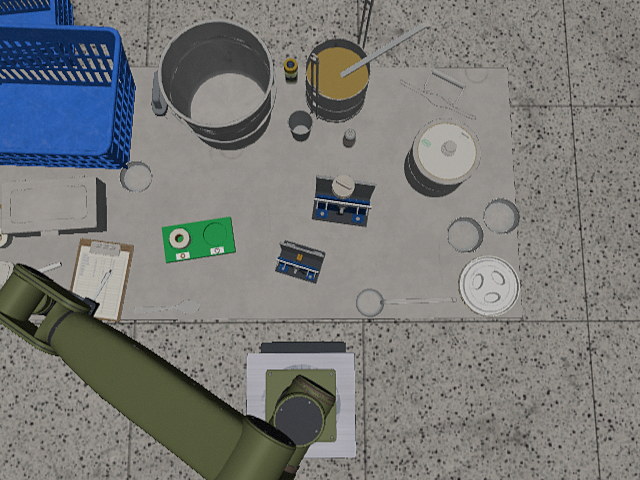

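The scene view shows two blue-fronted stands. The top view has the larger one at (343,205) with the cream timer at (343,186), and the smaller one at (300,262). The green caddy is at (198,240), with the label roll at (179,238) and the empty well at (215,232).

Possible confusions: the stand could be (343,205) or the small one at (300,262). The timer could be (343,186), the cream object at the left edge (0,240), or the shaker at (349,136). The well could be (215,232) or the roll's well at (179,238). I choose the first of each, and check them in a crop.

```bash
python3 - <<'E'
from h import *
d=np.load("top0.npz");p,K,E=d["p"],d["K"],d["E"]
a=cv2.resize(p[165:290,290:390],None,fx=4,fy=4,interpolation=cv2.INTER_CUBIC)
b=cv2.resize(p[205:275,150:250],None,fx=4,fy=4,interpolation=cv2.INTER_CUBIC)
o=np.zeros((500,800,3),np.uint8); o[:500,:400]=a;o[:280,400:]=b
cv2.imwrite("pics/crop.png",o)
h=cv2.cvtColor(p,cv2.COLOR_BGR2HSV)
# caddy
m=cv2.inRange(h,(45,120,50),(80,255,255)); cs,_=cv2.findContours(m,cv2.RETR_EXTERNAL,cv2.CHAIN_APPROX_NONE)
c=max(cs,key=cv2.contourArea);r=cv2.minAreaRect(cv2.convexHull(c));bx=cv2.boxPoints(r)
print("caddy px",r)
for q in bx: print(onz(*q,.016,K,E).round(4))
print("c",onz(*r[0],.016,K,E))
# blue
m=cv2.inRange(h,(100,120,40),(130,255,255)); m[:,:260]=0
n,l,s,ce=cv2.connectedComponentsWithStats(m)
for i in range(1,n):
    if s[i,4]>15: print("blue",s[i],ce[i])
for n_ in [(343,186)]:
    print(onz(*n_,.21,K,E))
E
```

```text
caddy px ((197.75143432617188, 239.38438415527344), (35.65740966796875, 70.4024887084961), 81.25383758544922)
[0.5263 0.4261 0.016 ]
[0.559 0.216 0.016]
[0.4504 0.1976 0.016 ]
[0.4186 0.4058 0.016 ]
c [0.48825897 0.31158999 0.016     ]
blue [287  62   7   5  20] [290.1   63.95]
blue [317 194  22   7  73] [326.84931507 196.63013699]
blue [340 198  30   7  90] [355.76666667 200.8       ]
blue [316 204  22  14 123] [325.         211.06504065]
blue [345 207   9   6  24] [349.625      209.58333333]
blue [352 213  13  10  91] [357.50549451 217.57142857]
blue [278 257  39  14  99] [297.09090909 263.18181818]
blue [278 263  11  10  54] [283.09259259 267.57407407]
blue [305 272   9   9  39] [309.94871795 276.17948718]
[ 0.60319478 -0.11880257  0.21      ]
```

View pics/crop.png

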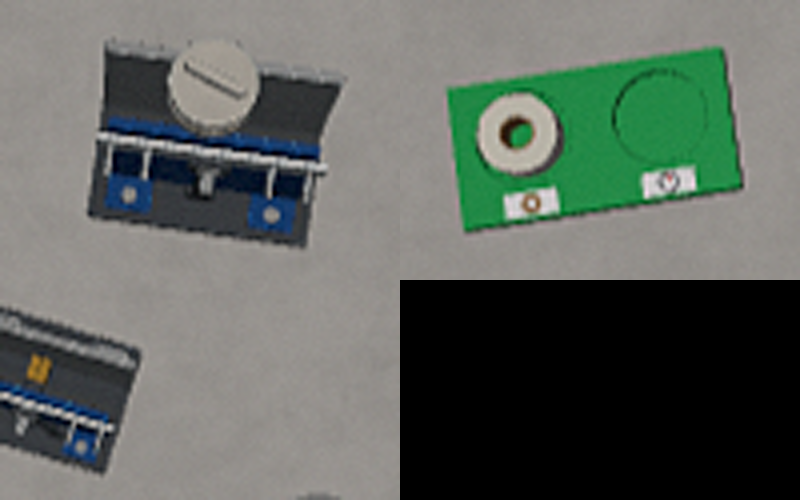

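The crop confirms the choices. The larger stand carries the timer at top-view (343.3,186.3), with its knob bar diagonal. The empty well at (215,233) has the dial tag, and the caddy measures 210 x 112 mm, as it must. I'll move above the caddy first for a wrist view.

Request:
drive_tool:
  targets:
    - [-0.033,-0.02,-0.01,0,0,0]
    - [-0.033,-0.02,-0.01,0,0,0]
    - [-0.033,-0.02,-0.01,0,0,0]
    - [-0.033,-0.02,-0.01,0,0,0]
    - [-0.033,-0.02,-0.01,0,0,0]
    - [-0.033,-0.02,-0.01,0,0,0]
    - [-0.033,-0.02,-0.01,0,0,0]
    - [-0.033,-0.02,-0.01,0,0,0]
    - [-0.033,-0.02,-0.01,0,0,0]
    - [-0.033,-0.02,-0.01,0,0,0]
  jaw: 100

```text
time_s: 0.93
tcp_pos: [0.4974, 0.2459, 0.3074]
tcp_rot: [-179.1, -0.4, 154.4]
contact_force: [0.6, 1.1, 0.3]
finger_gap: 0.0952
```

```bash
python3 - <<'E'
from h import *
p,K,E=snap("wrist"); np.savez("w1.npz",p=p,K=K,E=E); cv2.imwrite("pics/w1.png",p)
s=ctrl.read_state(); print(s["tcp_pos"],s["tcp_rot"],s["qpos"]); print(E.round(3))
print(proj((.496,.26,.016),K,E))
E
```

```text
[0.50169728 0.24064851 0.30983683] [-1.79016129e+02 -5.11390907e-03  1.54041313e+02] [ 20.45354529  -6.68779246  99.32471961  -0.67500262  88.07940137
 -43.5609717 ]
[[ 0.432  0.877  0.21   0.438]
 [ 0.902 -0.416 -0.118  0.279]
 [-0.016  0.241 -0.97   0.479]
 [ 0.     0.     0.     1.   ]]
[332.7762599  193.26043656]
```

View pics/w1.png

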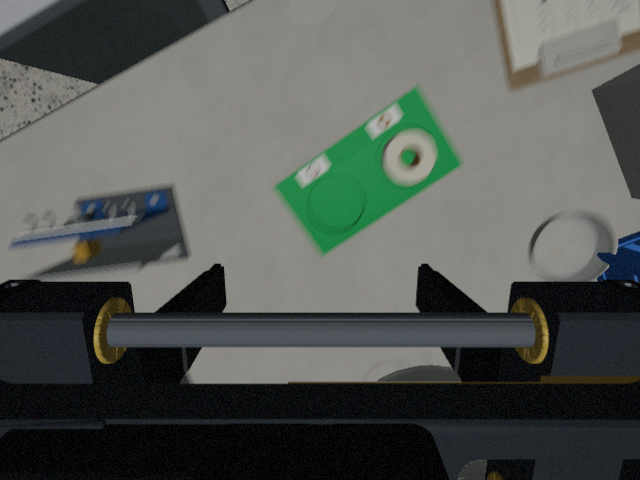

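The wrist view shows the empty well at (336,204), the roll at (410,157) and both tags toward the robot. I'll measure the caddy in a settled picture.

```bash
cat > cad.py <<'E'
from h import *
def caddy(name):
    p,K,E=snap(name); h=cv2.cvtColor(p,cv2.COLOR_BGR2HSV)
    m=cv2.inRange(h,(45,120,50),(80,255,255)); cs,_=cv2.findContours(m,cv2.RETR_EXTERNAL,cv2.CHAIN_APPROX_NONE)
    c=cv2.convexHull(max(cs,key=cv2.contourArea)).reshape(-1,2)
    w=np.array([onz(*q,.016,K,E)[:2] for q in c])*1000
    r=cv2.minAreaRect(w.astype(np.float32)); print(name,np.round(r[0],1),np.round(r[1],1),round(r[2],2))
    return p,K,E
E
python3 - <<'E'
from cad import *
caddy("top"); p,K,E=caddy("wrist"); np.savez("w2.npz",p=p,K=K,E=E)
print(K.round(1).tolist(), ctrl.read_state()["tcp_pos"])
# well edge: dark pixels among green
h=cv2.cvtColor(p,cv2.COLOR_BGR2HSV)
c=proj((.496,.26,.016),K,E);print(c)
g=cv2.GaussianBlur(p,(3,3),0)[...,1]
x,y=c.astype(int)
ci=cv2.HoughCircles(g[y-70:y+70,x-70:x+70],cv2.HOUGH_GRADIENT,1,50,param1=60,param2=10,minRadius=20,maxRadius=45)
if ci is not None:
    for q in ci[0][:3]:
        u,v=q[0]+x-70,q[1]+y-70; print(q,(u,v),onz(u,v,.016,K,E), onz(u+q[2],v,.016,K,E))
E
```

```text
top [499.6 226. ] [104.3  38.7] 9.0
wrist [490.6 312.3] [108.9 209.2] 8.97
[[366.6, 0.0, 320.6], [0.0, 366.6, 235.0], [0.0, 0.0, 1.0]] [0.49844356 0.24569392 0.3079457 ]
[333.11446968 189.65083551]
[75.5 76.5 26.1] (np.float64(338.5), np.float64(195.5)) [0.50570073 0.26295455 0.016     ] [0.52015538 0.29276373 0.016     ]
[139.5  30.5  25.2] (np.float64(402.5), np.float64(149.5)) [0.48866215 0.3580539  0.016     ] [0.50218513 0.38581115 0.016     ]
[81.5 22.5 33.3] (np.float64(344.5), np.float64(141.5)) [0.44877483 0.29800842 0.016     ] [0.46664032 0.3346503  0.016     ]
```

Request:
drive_tool:
  targets:
    - [-0.0235,-0.027,-0.003,0,0,0]
    - [-0.0235,-0.027,-0.003,0,0,0]
    - [-0.0235,-0.027,-0.003,0,0,0]
    - [-0.0235,-0.027,-0.003,0,0,0]
    - [-0.0235,-0.027,-0.003,0,0,0]
    - [-0.0235,-0.027,-0.003,0,0,0]
    - [-0.0235,-0.027,-0.003,0,0,0]
    - [-0.0235,-0.027,-0.003,0,0,0]
    - [-0.0235,-0.027,-0.003,0,0,0]
    - [-0.0235,-0.027,-0.003,0,0,0]

```text
time_s: 1.92
tcp_pos: [0.5923, -0.094, 0.3294]
tcp_rot: [-179.1, -1.4, 155.6]
contact_force: [0.2, 0.2, 0.6]
finger_gap: 0.095
```

Request:
drive_tool:
  targets:
    - [0,0,0,0,0,-6]
    - [0,0,0,0,0,-6]
    - [0,0,0,0,0,-5]
    - [0,0,0,0,0,0]
    - [0,0,0,0,0,0]

```text
time_s: 2.33
tcp_pos: [0.5931, -0.0949, 0.3232]
tcp_rot: [-179.6, -2.1, 173.2]
contact_force: [0.4, -0.9, -0.4]
finger_gap: 0.095
```

```bash
python3 - <<'E'
from h import *
p,K,E=snap("wrist"); np.savez("w3.npz",p=p,K=K,E=E); cv2.imwrite("pics/w3.png",p)
s=ctrl.read_state(); print(s["tcp_pos"],s["tcp_rot"],s["qpos"]); print(E.round(3))
print(proj((.603,-.119,.221),K,E))
E
```

```text
[ 0.59299025 -0.09477316  0.32305045] [-179.65570597   -2.07612472  173.1856651 ] [-13.90914554  -0.36744983  92.06759856  -0.59804055  90.31757694
 -97.09383262]
[[ 0.118  0.97   0.211  0.531]
 [ 0.993 -0.114 -0.031 -0.085]
 [-0.006  0.213 -0.977  0.497]
 [ 0.     0.     0.     1.   ]]
[290.54651938 253.99741045]
```

View pics/w3.png

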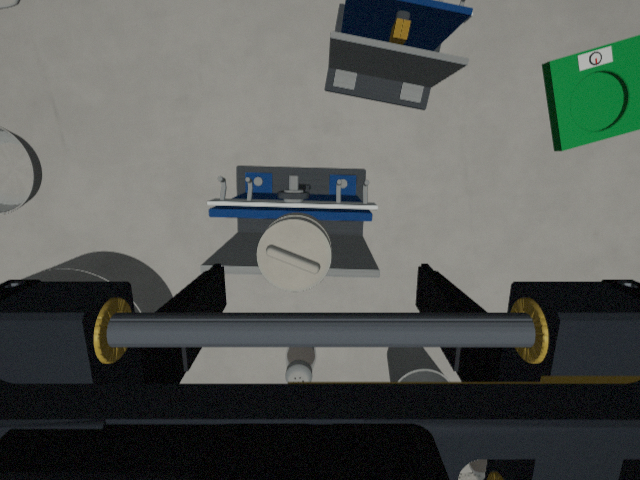

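The wrist view shows the timer's top at (294,255), the blue bracket's top edge across rows 207–219 (columns 209–377), and the steel rear plate's top edge from (203,265) to (379,275). Now I'll measure them.

```bash
python3 - <<'E'
from h import *
d=np.load("w3.npz");p,K,E=d["p"],d["K"],d["E"]
h=cv2.cvtColor(p,cv2.COLOR_BGR2HSV)
m=cv2.inRange(h,(100,120,40),(130,255,255)); m[:200]=0;m[232:]=0;m[:,:190]=0;m[:,390:]=0
xs=[];P=[]
for u in list(range(212,250))+list(range(338,376)):
    v=np.flatnonzero(m[:,u]); 
    if len(v): P.append(onz(u,v.max()+.5,.165,K,E)[:2])
P=np.array(P); 
def fit(P):
    vx,vy,x0,y0=cv2.fitLine(P.astype(np.float32),cv2.DIST_HUBER,0,.001,.001).ravel()
    if vy<0: vx,vy=-vx,-vy
    return np.array([vx,vy]),np.array([x0,y0])
dv,p0=fit(P); print("bracket rear edge dir",dv,"yaw",np.degrees(np.arctan2(-dv[0],dv[1])),p0)
row=m[212:219].max(0); us=np.flatnonzero(row); 
e1,e2=onz(us.min(),214,.165,K,E)[:2],onz(us.max()+1,214,.165,K,E)[:2]; print("ends",us.min(),us.max(),e1,e2,np.linalg.norm(e1-e2))
xax=np.array([dv[1],-dv[0]])
mid=(e1+e2)/2; mid=p0+dv*((mid-p0)@dv)   # on rear edge x=-23
print("gap_mouth from bracket",mid+xax*.023)
# rear plate lower edge
g=cv2.cvtColor(p,cv2.COLOR_BGR2GRAY)
for u in (212,225,240,345,360,372): print(u,g[258:284,u])
# timer: cream mask
hh=h[215:300,245:345]; print(h[235,294],h[275,294],p[235,294],p[225,230],p[270,240])
m=cv2.inRange(h,(8,14,120),(40,90,255)); m[:205]=0;m[305:]=0;m[:,:240]=0;m[:,350:]=0
m=cv2.morphologyEx(m,cv2.MORPH_OPEN,np.ones((5,5)))
cs,_=cv2.findContours(m,cv2.RETR_EXTERNAL,cv2.CHAIN_APPROX_NONE)
c=max(cs,key=cv2.contourArea); print(cv2.minEnclosingCircle(c),cv2.boundingRect(c),cv2.contourArea(c))
cc=cv2.minEnclosingCircle(c)[0]
for z in (.165,.189,.21): print(z,onz(*cc,z,K,E))
v=p[195:310,235:355].copy(); cv2.drawContours(v,[c-np.array([235,195])],-1,(0,0,255),1)
cv2.imwrite("pics/t.png",cv2.resize(np.hstack([p[195:310,235:355],v]),None,fx=3.3,fy=3.3,interpolation=cv2.INTER_CUBIC))
E
```

```text
bracket rear edge dir [0.14636882 0.9892301 ] yaw -8.416553 [ 0.58515245 -0.11516435]
ends 209 371 [ 0.57122916 -0.19499581] [ 0.58875821 -0.04673061] 0.14929781625751415
gap_mouth from bracket [ 0.60696907 -0.12485455]
212 [54 55 53 58 54 53 55 70 63 24 16  7  4 10 12 14  5  5 13  3 14  4 10 13
 13 11]
225 [ 56  57  55  55  52  56  57  89 123 132 133 130 130 124 126 124 136 140
 139 140 140 138 141 137 138 138]
240 [ 55  55  55  56  54  55  56  62 112 138 132 133 130 129 130 131 139 144
 146 144 145 144 146 145 147 145]
345 [ 55  50  53  53  53  54  52  51  53  54  67 108 127 125 125 130 127 125
 129 139 143 145 143 142 145 142]
360 [ 52  56  55  58  54  57  57  54  53  55  51 102 128 125 126 127 129 126
 126 139 146 144 144 145 144 145]
372 [ 56  50  55  50  53  52  56  56  57  56  52  92 118 125 125 130 131 127
 125 133 145 144 147 144 144 144]
[ 24  23 155] [ 21  21 155] [141 152 155] [133 141 142] [129 131 127]
((293.2541809082031, 253.92442321777344), 36.73514938354492) (257, 219, 73, 72) 3920.5
0.165 [ 0.61779526 -0.12333207  0.165     ]
0.189 [ 0.61153504 -0.12057357  0.189     ]
0.21 [ 0.60605734 -0.11815989  0.21      ]
```

View pics/t.png

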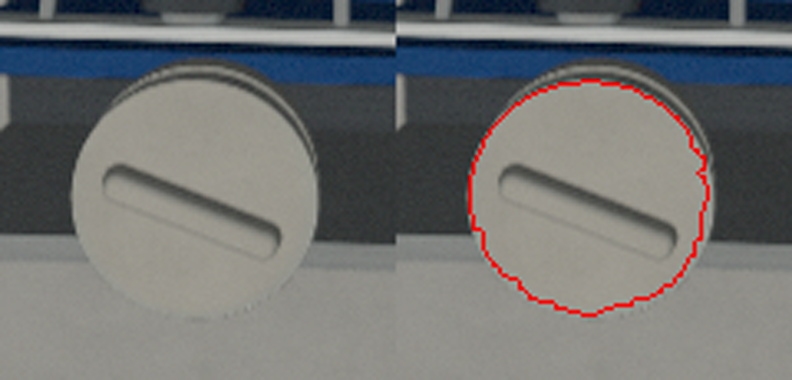

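The close crop confirms it: cream timer with a diagonal knob bar, disc centre at about (295,255). The bracket's width measures 149.3 mm against 150, so I take gap_mouth (0.607,-0.125), yaw -8.4°, and timer (0.606,-0.117).

```bash
cat > to.py <<'E'
import sys
from h import *
from scipy.spatial.transform import Rotation as R
x,y,z,yaw=map(float,sys.argv[1:5])
s=ctrl.read_state(); A=R.from_euler("xyz",s["tcp_rot"],degrees=True); B=R.from_euler("xyz",[180,0,yaw],degrees=True)
print("at",s["tcp_pos"].round(4),s["tcp_rot"].round(2),"F",s["contact_force"].round(1),"gap",round(s["finger_gap"],4),"t",s["time_s"])
d=np.array([x,y,z])-s["tcp_pos"]
print("shift now-axes",A.inv().apply(d).round(4),"shift target-axes",B.inv().apply(d).round(4),"rot",(A.inv()*B).as_rotvec(degrees=True).round(2))
E
python3 to.py .606 -.117 .25 171.6
python3 -c "
from h import *
d=np.load('w3.npz');K,E=d['K'],d['E']
a=onz(240,265.7,.165,K,E)[:2];b=onz(360,268.9,.165,K,E)[:2]
n=np.array([.9892,-.1464]);print([(q-np.array([.60697,-.12485]))@n for q in(a,b)],np.degrees(np.arctan2(-(b-a)[0],(b-a)[1])))"
```

```text
at [ 0.593  -0.0948  0.3231] [-179.66   -2.08  173.19] F [-0.9 -0.1 -0.3] gap 0.0946 t 2.3833
shift now-axes [-0.0182 -0.0201  0.0726] shift target-axes [-0.0161 -0.0201  0.0731] rot [-0.37 -2.07  1.59]
[np.float64(0.02351071125446571), np.float64(0.02324410698930953)] -8.283897730004679
```

The rear plate's inner edge comes out at +23.4 mm against 23, so the stand pose holds.

Request:
drive_tool:
  targets:
    - [-0.004,-0.005,0.018,-0.1,-0.5,0.4]
    - [-0.004,-0.005,0.018,-0.1,-0.5,0.4]
    - [-0.004,-0.005,0.018,-0.1,-0.5,0.4]
    - [-0.004,-0.005,0.018,-0.1,-0.5,0.4]
    - [0,0,0,0,0,0]
    - [0,0,0,0,0,0]

```text
time_s: 2.88
tcp_pos: [0.6057, -0.1113, 0.2491]
tcp_rot: [179.9, 0.1, 171.4]
contact_force: [0.5, 0.0, 0.4]
finger_gap: 0.0951
```

```bash
python3 to.py .606 -.117 .177 171.6
```

```text
at [ 0.6057 -0.1113  0.2491] [1.7990e+02 1.1000e-01 1.7138e+02] F [0.5 0.  0.4] gap 0.0951 t 2.8833
shift now-axes [-0.001  -0.0057  0.0721] shift target-axes [-0.0012 -0.0056  0.0721] rot [ 0.1   0.11 -0.22]
```

Request:
drive_tool:
  targets:
    - [-0.001,-0.006,0.008,0,0,0]
    - [0,0,0.018,0,0,0]
    - [0,0,0.018,0,0,0]
    - [0,0,0.018,0,0,0]
    - [0,0,0.01,0,0,0]
    - [0,0,0,0,0,0]
    - [0,0,0,0,0,0]

```text
time_s: 3.47
tcp_pos: [0.6098, -0.117, 0.1819]
tcp_rot: [180.0, 0.8, 171.4]
contact_force: [0.7, 0.6, 0.0]
finger_gap: 0.0954
```

```bash
python3 to.py .606 -.117 .177 171.6; python3 - <<'E'
from h import *
p,K,E=snap("wrist"); cv2.imwrite("pics/w4.png",p)
q,K,E=snap("scene"); 
c=cv2.resize(q[160:300,270:390],None,fx=3,fy=3,interpolation=cv2.INTER_CUBIC)
w=cv2.resize(p[60:480],(400,262)); o=np.zeros((420,770,3),np.uint8); o[:,:360]=c;o[:262,360:760]=w; cv2.imwrite("pics/g1.png",o)
E
```

```text
at [ 0.6098 -0.117   0.1819] [180.     0.76 171.43] F [0.7 0.6 0. ] gap 0.0954 t 3.4667
shift now-axes [ 0.0039 -0.0006  0.0048] shift target-axes [ 0.0038 -0.0006  0.0049] rot [ 0.    0.76 -0.17]
```

View pics/g1.png

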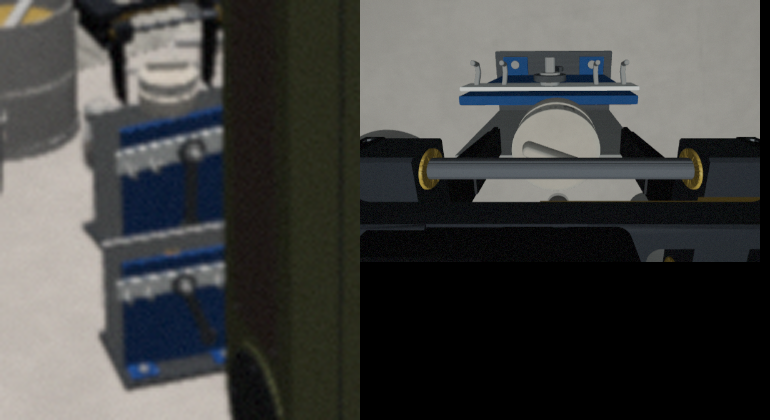

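The fingers straddle the timer, which sits at (555,150) of the composite between fingers at (480,160) and (645,160), with nothing touched. I'll correct 4 mm and lower 5 mm, then close.

Request:
drive_tool:
  targets:
    - [0.004,-0.0005,0.005,0,0.8,0]
    - [0,0,0,0,0,0]
    - [0,0,0,0,0,0]

```text
time_s: 3.82
tcp_pos: [0.6075, -0.1174, 0.1806]
tcp_rot: [-180.0, 0.3, 171.4]
contact_force: [-0.1, 0.7, -0.3]
finger_gap: 0.0953
```

Request:
drive_tool:
  targets:
    - [0,0,0,0,0,0]
    - [0,0,0,0,0,0]
    - [0,0,0,0,0,0]
    - [0,0,0,0,0,0]
    - [0,0,0,0,0,0]
    - [0,0,0,0,0,0]
    - [0,0,0,0,0,0]
    - [0,0,0,0,0,0]
  jaw: 50
  grip_force: 15

```text
time_s: 4.48
tcp_pos: [0.6082, -0.1178, 0.1823]
tcp_rot: [-179.9, 0.4, 171.4]
contact_force: [-0.6, 0.0, -0.3]
finger_gap: 0.0626
```

```bash
python3 to.py .606 -.117 .177 171.6
```

```text
at [ 0.6082 -0.1178  0.1823] [-179.92    0.39  171.42] F [-0.6  0.  -0.3] gap 0.0626 t 4.4833
shift now-axes [0.0023 0.0005 0.0053] shift target-axes [0.0023 0.0005 0.0053] rot [-0.08  0.39 -0.18]
```

The gap reads 62.6 mm, so the jaws hold the 63 mm cylinder. Lifting and carrying over to the caddy.

Request:
drive_tool:
  targets:
    - [0,0,-0.01,0,0,0]
    - [0,0,-0.02,0,0,0]
    - [0,0,-0.02,0,0,0]
    - [0,0,-0.02,0,0,0]
    - [0,0,-0.015,0,0,0]
    - [0.004,0.008,0,0,0,0]
    - [0.008,0.017,0,0,0,0]
    - [0.01,0.022,0,0,0,0]
    - [0.01,0.022,0,0,0,0]
    - [0.01,0.022,0,0,0,0]
  grip_force: 20

```text
time_s: 5.32
tcp_pos: [0.577, -0.0197, 0.2699]
tcp_rot: [-180.0, 0.1, 171.0]
contact_force: [0.3, 0.8, -1.6]
finger_gap: 0.0621
```

Request:
drive_tool:
  targets:
    - [0.01,0.022,0,0,0,0]
    - [0.01,0.022,0,0,0,0]
    - [0.01,0.022,0,0,0,0]
    - [0.01,0.022,0,0,0,0]
    - [0.01,0.022,0,0,0,0]
    - [0.01,0.022,0,0,0,0]
    - [0.01,0.022,0,0,0,0]
    - [0.01,0.022,0,0,0,0]
    - [0.01,0.022,0,0,0,0]
    - [0.01,0.022,0,0,0,0]

```text
time_s: 6.15
tcp_pos: [0.4998, 0.2287, 0.2622]
tcp_rot: [-180.0, -0.6, 171.1]
contact_force: [0.3, -1.2, -1.7]
finger_gap: 0.0621
```

```bash
python3 to.py .498 .261 .12 171.6
```

```text
at [0.4998 0.2287 0.2622] [-179.96   -0.61  171.05] F [ 0.3 -1.2 -1.7] gap 0.0621 t 6.15
shift now-axes [0.0053 0.0317 0.1423] shift target-axes [0.0065 0.0317 0.1422] rot [-0.04 -0.61 -0.55]
```

The grip holds: about 1.7 N of weight, gap 62.1 mm. Moving over the well and partway down.

Request:
drive_tool:
  targets:
    - [0.003,0.014,0.01,0,-0.3,0]
    - [0.002,0.012,0.02,0,-0.2,0]
    - [0,0.003,0.025,0,0,0]
    - [0,0,0.025,0,0,0]
    - [0,0,0.025,0,0,0]
    - [0,0,0.025,0,0,0]
    - [0,0,0.02,0,0,0]
    - [0,0,0.01,0,0,0]
    - [0,0,0,0,0,0]

```text
time_s: 6.9
tcp_pos: [0.4888, 0.2688, 0.0928]
tcp_rot: [179.9, -0.4, 171.7]
contact_force: [-0.8, 0.3, -1.6]
finger_gap: 0.0623
```

```bash
python3 to.py .498 .261 .06 171.6; python3 - <<'E'
from h import *
p,K,E=snap("wrist");q,K2,E2=snap("top"); np.savez("w5.npz",p=p,K=K,E=E,q=q)
c=cv2.resize(q[200:290,150:260],(400,327),interpolation=cv2.INTER_CUBIC); w=cv2.resize(p[60:480],(400,262))
o=np.zeros((330,800,3),np.uint8); o[:327,:400]=c;o[:262,400:]=w; cv2.imwrite("pics/g2.png",o)
E
```

```text
at [0.4888 0.2688 0.0928] [179.93  -0.36 171.71] F [-0.8  0.3 -1.6] gap 0.0623 t 6.9
shift now-axes [-0.0104 -0.0065  0.0327] shift target-axes [-0.0102 -0.0064  0.0328] rot [ 0.07 -0.36  0.11]
```

View pics/g2.png

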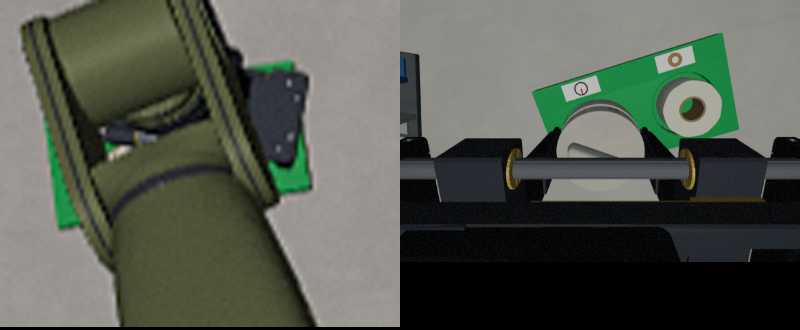

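The timer hangs upright between the jaws (wrist part, 600,150) above the well. The roll at (692,107) is clear of the fingers. I'll check where the timer lies relative to the TCP before the final correction.

```bash
python3 - <<'E'
from h import *
def f(n,ztop,us,v0,v1):
    d=np.load(n);p,K,E=d["p"],d["K"],d["E"];h=cv2.cvtColor(p,cv2.COLOR_BGR2HSV)
    m=cv2.inRange(h,(8,14,120),(40,90,255)); m[:v0]=0;m[v1:]=0;m[:,:us[0]]=0;m[:,us[1]:]=0
    m=cv2.morphologyEx(m,cv2.MORPH_OPEN,np.ones((5,5)))
    c=max(cv2.findContours(m,cv2.RETR_EXTERNAL,cv2.CHAIN_APPROX_NONE)[0],key=cv2.contourArea).reshape(-1,2)
    c=c[(c[:,1]<v1-8)]
    # front arc + sides only: fit circle in world
    w=np.array([onz(*q,ztop,K,E)[:2] for q in c])
    from scipy.optimize import least_squares
    r=least_squares(lambda a:np.hypot(*(w-a[:2]).T)-a[2],[*w.mean(0),.03],loss="soft_l1",f_scale=.001)
    print(n,cv2.boundingRect(c),r.x.round(4),np.abs(r.fun).mean())
f("w3.npz",.21,(240,350),205,305)
f("w5.npz",.0928-.017+.045,(510,610),195,300) if 0 else f("w5.npz",.0928+.028,(255,385),200,300)
E
```

```text
w3.npz (257, 219, 73, 72) [ 0.6067 -0.1184  0.0292] 0.00039042413014536893
w5.npz (255, 239, 130, 53) [0.4859 0.2705 0.0276] 0.001315221223693704
```

Request:
drive_tool:
  targets:
    - [-0.006,-0.003,0.01,0,0,0]
    - [-0.006,-0.003,0.015,0,-0.3,0]
    - [0,0,0.01,0,0,0]
    - [0,0,0,0,0,0]
    - [0,0,0,0,0,0]

```text
time_s: 7.42
tcp_pos: [0.5082, 0.2633, 0.0662]
tcp_rot: [179.4, 0.9, 171.7]
contact_force: [-0.0, -0.1, -0.7]
finger_gap: 0.0621
```

```bash
python3 to.py .50 .261 .026 171.6
```

```text
at [0.5082 0.2633 0.0662] [179.39   0.87 171.68] F [-0.  -0.1 -0.7] gap 0.0621 t 7.4167
shift now-axes [ 0.0084 -0.0039  0.04  ] shift target-axes [ 0.0078 -0.0035  0.0402] rot [0.61 0.87 0.08]
```

Request:
drive_tool:
  targets:
    - [0.004,-0.002,0.006,0.3,0.4,0]
    - [0,0,0.008,0,0,0]
    - [0,0,0.006,0,0,0]
    - [0,0,0,0,0,0]
    - [0,0,0,0,0,0]
    - [0,0,0,0,0,0]

```text
time_s: 7.92
tcp_pos: [0.5049, 0.2627, 0.0464]
tcp_rot: [179.6, 0.6, 171.7]
contact_force: [-0.4, 0.3, -0.6]
finger_gap: 0.0623
```

```bash
python3 to.py .50 .261 .026 171.6
```

```text
at [0.5049 0.2627 0.0464] [179.61   0.58 171.69] F [-0.4  0.3 -0.6] gap 0.0623 t 7.9167
shift now-axes [ 0.0048 -0.0025  0.0203] shift target-axes [ 0.0046 -0.0024  0.0204] rot [0.39 0.58 0.09]
```

Request:
drive_tool:
  targets:
    - [0.005,-0.0025,0,0.3,0.6,0]
    - [0,0,0,0,0,0]
    - [0.001,0,0,0,0,0]
    - [0,0,0,0,0,0]

```text
time_s: 8.25
tcp_pos: [0.4983, 0.2612, 0.047]
tcp_rot: [179.9, -0.0, 171.7]
contact_force: [-0.0, 0.5, -1.2]
finger_gap: 0.062
```

```bash
python3 to.py .50 .261 .026 171.6;python3 - <<'E'
from h import *
p,K,E=snap("wrist"); np.savez("w6.npz",p=p,K=K,E=E)
cv2.imwrite("pics/w6.png",cv2.resize(p[60:310,160:480],None,fx=2.4,fy=2.4))
E
```

```text
at [0.4983 0.2612 0.047 ] [ 1.7991e+02 -4.0000e-02  1.7170e+02] F [-0.   0.5 -1.2] gap 0.062 t 8.25
shift now-axes [-0.0017  0.      0.021 ] shift target-axes [-0.0017  0.      0.021 ] rot [ 0.09 -0.04  0.1 ]
```

View pics/w6.png

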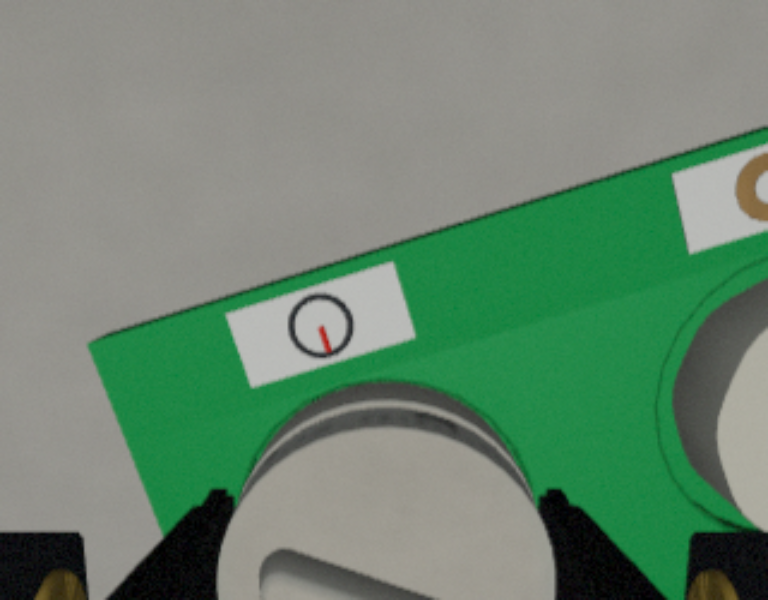

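The well's dark rim peeks out just in front of the timer at crop (385,383), concentric with it. The caddy's near right corner is at (90,343).

```bash
python3 - <<'E'
from h import *
d=np.load("w6.npz");K,E=d["K"],d["E"]
f=lambda a,b,z:onz(160+a/2.4,60+b/2.4,z,K,E)[:2].round(4)
X=np.array([.9878,.156]);Y=np.array([-.156,.9878])
co=f(90,343,.016);print("corner",co,"-> well",co+.055*X+.053*Y)
print("front tip of rim",f(385,383,.016)); print("timer top disc front",f(388,427,.047-.017+.045),"lower cyl top front",f(388,402,.047+.007))
E
```

```text
corner [0.4535 0.1998] -> well [0.499561  0.2607334]
front tip of rim [0.4728 0.2662]
timer top disc front [0.468  0.2673] lower cyl top front [0.4686 0.2673]
```

The corner puts the well at (0.4996,0.2607), which agrees with the earlier fit. The "rim" point is more likely the timer's own lower edge, so I disregard it. The timer is within about 2 mm of centre, so I'm lowering it.

Request:
drive_tool:
  targets:
    - [-0.0015,0,0.005,0,0,0]
    - [0,0,0.006,0,0,0]
    - [0,0,0.005,0,0,0]
    - [0,0,0,0,0,0]
    - [0,0,0,0,0,0]

```text
time_s: 8.72
tcp_pos: [0.5018, 0.2614, 0.031]
tcp_rot: [179.8, 0.2, 171.7]
contact_force: [-0.5, 0.3, 2.3]
finger_gap: 0.0626
```

```bash
python3 to.py .50 .261 .025 171.6
```

```text
at [0.5018 0.2614 0.031 ] [1.7982e+02 1.7000e-01 1.7170e+02] F [-0.5  0.3  2.3] gap 0.0626 t 8.7167
shift now-axes [ 0.0018 -0.0007  0.006 ] shift target-axes [ 0.0017 -0.0007  0.006 ] rot [0.18 0.17 0.1 ]
```

Request:
drive_tool:
  targets:
    - [0.002,0,0.002,0,0,0]
    - [0,0,0.001,0,0,0]
    - [0,0,0,0,0,0]
    - [0,0,0,0,0,0]

```text
time_s: 9.05
tcp_pos: [0.502, 0.2615, 0.0298]
tcp_rot: [179.8, 0.4, 171.7]
contact_force: [-0.2, -1.0, 1.5]
finger_gap: 0.0624
```

```bash
python3 to.py .50 .261 .025 171.6; python3 - <<'E'
from h import *
p,K,E=snap("wrist"); np.savez("w7.npz",p=p,K=K,E=E)
cv2.imwrite("pics/w7.png",cv2.resize(p[130:320,200:440],None,fx=3.2,fy=3.2))
E
```

```text
at [0.502  0.2615 0.0298] [179.8    0.42 171.72] F [-0.2 -1.   1.5] gap 0.0624 t 9.05
shift now-axes [ 0.0019 -0.0008  0.0048] shift target-axes [ 0.0019 -0.0008  0.0048] rot [0.2  0.42 0.12]
```

View pics/w7.png

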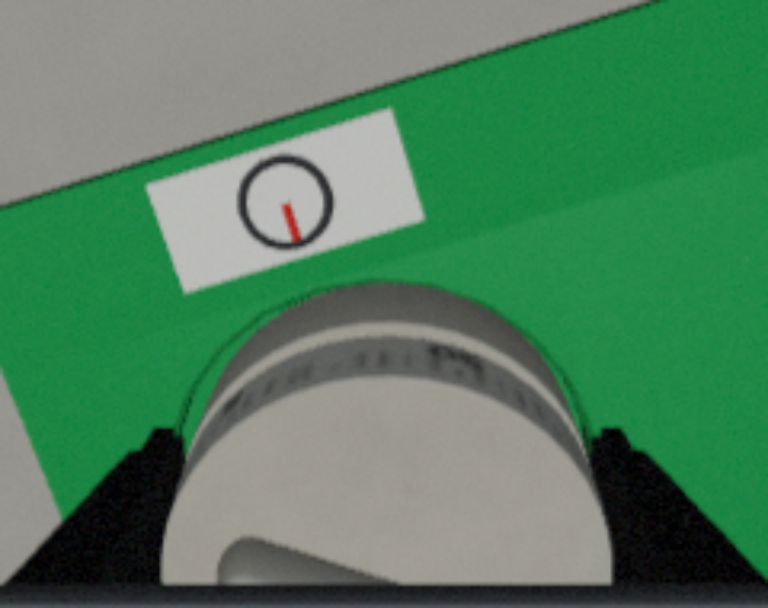

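The rim arc shows on the left (180,420)–(300,300) and right (545,360)–(590,430), but at the front (370,285) the timer's lower edge covers it. So it's sitting on the near rim and must go a few mm further from the robot. I'll fit the arc.

```bash
python3 - <<'E'
from h import *
from scipy.optimize import least_squares
d=np.load("w7.npz");p,K,E=d["p"],d["K"],d["E"]
pts=[(180,420),(205,375),(250,325),(300,299),(548,362),(590,430)]
w=np.array([onz(200+a/3.2,130+b/3.2,.016,K,E)[:2] for a,b in pts])
r=least_squares(lambda a:np.hypot(*(w-a).T)-.0355,[.5,.26]);print(r.x,r.fun.round(4))
t=[(370,285),(240,370),(300,310),(440,295),(520,345)]
for z in(.013,.016):
    w=np.array([onz(200+a/3.2,130+b/3.2,z,K,E)[:2] for a,b in t])
    q=least_squares(lambda a:np.hypot(*(w-a).T)-.0315,[.5,.26]);print("timer bottom",z,q.x,q.fun.round(4))
a=[(185,470),(200,445),(260,405),(390,375),(520,405),(580,460)]
E
```

```text
[0.50744753 0.26158499] [ 0.0002 -0.0001  0.0002 -0.0001 -0.0004  0.0006]
timer bottom 0.013 [0.50532628 0.26322067] [ 0.0008 -0.0008  0.0002  0.     -0.0008]
timer bottom 0.016 [0.50475693 0.26333469] [ 0.0009 -0.0009  0.0002  0.0001 -0.0009]
```

The well rim fits at (0.5074,0.2616) and the timer's bottom at (0.505,0.263) in the same view. I'll shift about 3 mm away and 1.5 mm right, with light downward pressure.

Request:
drive_tool:
  targets:
    - [-0.003,-0.001,0.0,0,0,0]
    - [-0.001,0,0.001,0,0,0]
    - [0,0,0.002,0,0,0]
    - [0,0,0.002,0,0,0]
    - [0,0,0,0,0,0]
    - [0,0,0,0,0,0]

```text
time_s: 9.6
tcp_pos: [0.5046, 0.2605, 0.0247]
tcp_rot: [179.8, 0.2, 171.7]
contact_force: [-1.0, -0.5, 2.0]
finger_gap: 0.0622
```

```bash
python3 to.py .50 .261 .025 171.6
```

```text
at [0.5046 0.2605 0.0247] [179.81   0.19 171.72] F [-1.  -0.5  2. ] gap 0.0622 t 9.6
shift now-axes [ 0.0047 -0.0002 -0.0003] shift target-axes [ 0.0047 -0.0002 -0.0003] rot [0.19 0.18 0.12]
```

It dropped to 0.0247, where the seat should be (0.025), with light contact force. Releasing with a partial opening, then straight up.

Request:
drive_tool:
  targets:
    - [0,0,0,0,0,0]
    - [0,0,0,0,0,0]
    - [0,0,0,0,0,0]
    - [0,0,0,0,0,0]
    - [0,0,0,0,0,0]
  jaw: 82

```text
time_s: 10.02
tcp_pos: [0.5036, 0.2603, 0.0229]
tcp_rot: [179.8, 0.1, 171.7]
contact_force: [-1.1, -0.1, -0.3]
finger_gap: 0.0778
```

Request:
drive_tool:
  targets:
    - [0,0,-0.006,0,0,0]
    - [0,0,-0.015,0,0,0]
    - [0,0,-0.03,0,0,0]
    - [0,0,-0.035,0,0,0]
    - [0,0,-0.04,0,0,0]
    - [0,0,-0.04,0,0,0]
    - [0,0,-0.04,0,0,0]
    - [0,0,-0.03,0,0,0]
    - [0,0,0,0,0,0]

```text
time_s: 10.77
tcp_pos: [0.5, 0.2584, 0.268]
tcp_rot: [-179.9, -0.4, 171.7]
contact_force: [0.0, -0.0, 1.2]
finger_gap: 0.0778
```

```bash
python3 to.py .607 -.125 .30 171.6; python3 - <<'E'
from cad import *
p,K,E=caddy("wrist"); np.savez("w8.npz",p=p,K=K,E=E)
q,K2,E2=snap("top");np.savez("t8.npz",p=q,K=K2,E=E2)
cv2.imwrite("pics/w8.png",cv2.resize(p[80:320,200:500],None,fx=2.5,fy=2.5))
E
```

```text
at [0.5    0.2584 0.268 ] [-179.89   -0.41  171.71] F [ 0.  -0.   1.2] gap 0.0778 t 10.7667
shift now-axes [-0.161  -0.364  -0.0325] shift target-axes [-0.1619 -0.3637 -0.032 ] rot [-0.11 -0.41  0.11]
wrist [491.2 311.6] [109.7 209.8] 8.89
```

View pics/w8.png

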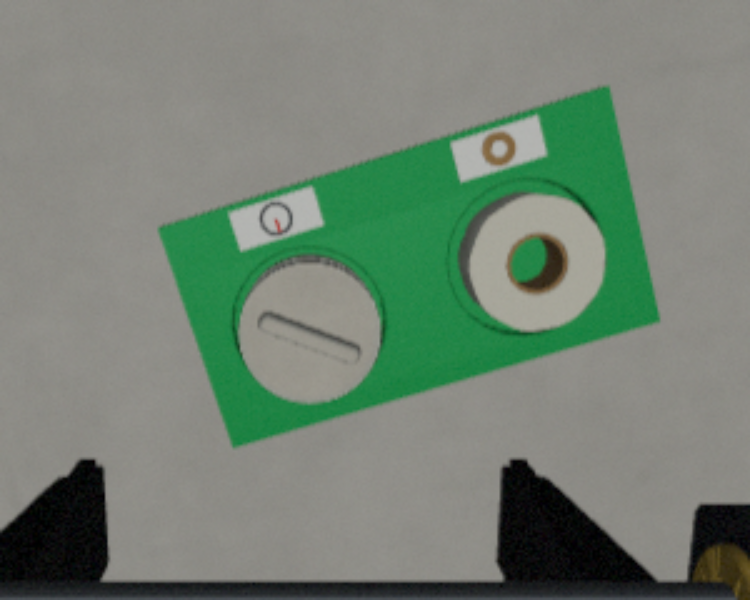

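The timer sits in its own well (disc centre (310,330) in the crop, rim concentric around it), and the roll is undisturbed. I'll check it numerically.

```bash
python3 - <<'E'
from h import *
from scipy.optimize import least_squares
d=np.load("w8.npz");p,K,E=d["p"],d["K"],d["E"]
h=cv2.cvtColor(p,cv2.COLOR_BGR2HSV); g=255-cv2.inRange(h,(45,120,50),(80,255,255))
m=np.zeros_like(g); m[175:248,288:360]=g[175:248,288:360]
n,l,s,c=cv2.connectedComponentsWithStats(m); i=1+np.argmax(s[1:,4]); mm=(l==i).astype(np.uint8)
mm=cv2.morphologyEx(mm,cv2.MORPH_OPEN,np.ones((9,9)))
ct=max(cv2.findContours(mm,cv2.RETR_EXTERNAL,cv2.CHAIN_APPROX_NONE)[0],key=cv2.contourArea).reshape(-1,2)
ct=ct[ct[:,1]>195]
for z in(.053,.061,.069):
    w=np.array([onz(*q,z,K,E)[:2] for q in ct]); r=least_squares(lambda a:np.hypot(*(w-a[:2]).T)-a[2],[.5,.26,.03],loss="soft_l1",f_scale=.001)
    print("disc at z",z,r.x.round(4),"resid",np.abs(r.fun).mean().round(4))
pts=[(235,318),(243,293),(270,260),(310,247),(350,262),(378,295),(384,320)]
w=np.array([onz(200+a/2.5,80+b/2.5,.016,K,E)[:2] for a,b in pts]); r=least_squares(lambda a:np.hypot(*(w-a[:2]).T)-.0355,[.5,.26]);print("well rim",r.x.round(4),r.fun.round(4))
E
```

```text
disc at z 0.053 [0.5048 0.2618 0.0305] resid 0.0003
disc at z 0.061 [0.5033 0.262  0.0299] resid 0.0003
disc at z 0.069 [0.5018 0.2622 0.0293] resid 0.0003
well rim [0.5084 0.2619] [-0.0005 -0.001   0.0001  0.001  -0.0005 -0.0006 -0.0005]
```

```bash
python3 - <<'E'
from h import *
q,K2,E2=snap("scene"); cv2.imwrite("pics/s8.png",q)
h=cv2.cvtColor(q,cv2.COLOR_BGR2HSV); g=255-cv2.inRange(h,(45,100,40),(85,255,255))
u,v=proj((.505,.262,.053),K2,E2).astype(int); print(u,v)
for z in(.053,.061):
    ps=np.array([proj((.505+.0292*np.cos(t),.262+.0292*np.sin(t),z),K2,E2) for t in np.linspace(0,6.28,60)])
    print("expected disc box z",z,ps.min(0).round(1),ps.max(0).round(1))
pk=proj((.505,.262,.065),K2,E2);print("knob top",pk)
gray=cv2.cvtColor(q,cv2.COLOR_BGR2GRAY)
sub=g[v-25:v+25,u-25:u+25]; print("\n".join("%d "%(v-22+2*i)+"".join("#" if x else "." for x in r) for i,r in enumerate(sub[3::2])))
print(u-25)
d=np.load("w3.npz")
E
```

```text
235 278
expected disc box z 0.053 [225.2 272.8] [246.1 284.6]
expected disc box z 0.061 [224.9 270.4] [245.9 282.2]
knob top [235.293184   275.04833473]
256 ##################################################
258 ##################################################
260 ##################################################
262 ##################################################
264 ##################################################
266 ##################################################
268 ##################################################
270 ##################################################
272 ##################################################
274 ##################################################
276 ##################################################
278 ##################################################
280 ######################################..##########
282 ######################################.....#######
284 ######################################........####
286 ##########......#######################..........#
288 ######..........######################............
290 ##..............######################............
292 ####.............####################..#####......
294 ######............############################....
296 #######..................#.....##############.....
298 #######.......................###########......###
300 #######.........................#####......#######
302 #######.................................##########
210
```

The arm hides the timer in the scene view for now; I'll repeat this once it has moved. Going to the stand.

Request:
drive_tool:
  targets:
    - [-0.008,-0.018,-0.01,0,0,0]
    - [-0.014,-0.032,-0.01,0,0,0]
    - [-0.014,-0.032,-0.01,0,0,0]
    - [-0.014,-0.032,0,0,0,0]
    - [-0.014,-0.032,0,0,0,0]
    - [-0.014,-0.032,0,0,0,0]
    - [-0.014,-0.032,0,0,0,0]
    - [-0.014,-0.032,0,0,0,0]
    - [-0.014,-0.032,0,0,0,0]
    - [-0.014,-0.032,0,0,0,0]
  jaw: 60

```text
time_s: 11.75
tcp_pos: [0.5762, -0.0726, 0.2566]
tcp_rot: [-179.1, -3.9, 172.4]
contact_force: [0.7, -0.3, -0.7]
finger_gap: 0.0573
```

Request:
drive_tool:
  targets:
    - [-0.012,-0.028,0,0,0,0]
    - [-0.007,-0.016,0,0,0,0]
    - [0,0,0,0,0,0]
    - [0,0,0,0,0,0]
    - [0,0,0,0,0,0]

```text
time_s: 12.17
tcp_pos: [0.5832, -0.126, 0.2384]
tcp_rot: [-179.3, -5.5, 171.9]
contact_force: [-1.1, 0.8, -0.3]
finger_gap: 0.0569
```

```bash
python3 to.py .607 -.125 .22 171.6; python3 - <<'E'
from h import *
q,K2,E2=snap("scene"); np.savez("s9.npz",p=q,K=K2,E=E2)
h=cv2.cvtColor(q,cv2.COLOR_BGR2HSV); g=255-cv2.inRange(h,(45,100,40),(85,255,255)); v,u=278,235
sub=g[v-18:v+22,u-20:u+20]; print("\n".join("%d "%(v-18+i)+"".join("#" if x else "." for x in r) for i,r in enumerate(sub)))
# well rim expected
ps=np.array([proj((.508+.0355*np.cos(t),.262+.0355*np.sin(t),.016),K2,E2) for t in np.linspace(0,6.28,60)]); print(ps.min(0),ps.max(0))
p,K,E=snap("wrist"); np.savez("w9.npz",p=p,K=K,E=E)
c=cv2.resize(q[250:330,170:280],(400,291),interpolation=cv2.INTER_CUBIC)
w=p[120:300,180:430]; w=cv2.resize(w,(400,288)); o=np.zeros((291,800,3),np.uint8);o[:,:400]=c;o[:288,400:]=w;cv2.imwrite("pics/g9.png",o)
E
```

```text
at [ 0.5832 -0.126   0.2384] [-179.26   -5.46  171.92] F [-1.1  0.8 -0.3] gap 0.0569 t 12.1667
shift now-axes [-0.0251  0.0045  0.016 ] shift target-axes [-0.0234  0.0045  0.0184] rot [-0.75 -5.46  0.35]
260 ########################################
261 ########################################
262 ########################################
263 ########################################
264 ########################################
265 ########################################
266 ########################################
267 ########################################
268 ########################################
269 ########################################
270 ########################################
271 ########################################
272 ########################################
273 ########################################
274 ########################################
275 ########################################
276 ########################################
277 ########################################
278 ########################################
279 #####################################
[... 259 characters left out ...]
########......
286 #####......#######################......
287 ###........#######################......
288 #..........######################.......
289 ...........######################.......
290 ...........######################.......
291 ............#####################.......
292 ............####################..#####.
293 .............###########################
294 #............###########################
295 ##.............#########################
296 ##........................##############
297 ##.......................#############..
298 ##.......................###########....
299 ##........................########......
[223.87292415 281.58482708] [248.91386495 296.16886484]
```

```bash
python3 - <<'E'
from h import *
d=np.load("s9.npz");q,K,E=d["p"],d["K"],d["E"]
print("col 236 gray", cv2.cvtColor(q,cv2.COLOR_BGR2GRAY)[258:300,236].tolist())
for zb in(.008,.016):
    print("bottom",zb,"knob",proj((.505,.262,zb+.057),K,E).round(1),"disc far/near edge",proj((.505+.0295*.82,.262-.0295*.57,zb+.045),K,E).round(1),proj((.505-.0295*.82,.262+.0295*.57,zb+.045),K,E).round(1),"base near",proj((.505-.0315*.82,.262+.0315*.57,zb),K,E).round(1))
d=np.load("w9.npz");p,K,E=d["p"],d["K"],d["E"];h=cv2.cvtColor(p,cv2.COLOR_BGR2HSV)
m=cv2.inRange(h,(12,90,60),(32,255,255)); n,l,s,c=cv2.connectedComponentsWithStats(m)
for i in range(1,n):
    if s[i,4]>20: print("brass",s[i],c[i].round(1),"at z .147",onz(*c[i],.147,K,E).round(4))
print("expect gap/bolt px",proj((.607,-.125,.147),K,E))
E
```

```text
col 236 gray [186, 184, 185, 185, 184, 184, 186, 183, 183, 183, 182, 182, 186, 184, 184, 189, 196, 189, 165, 124, 120, 159, 189, 196, 197, 194, 194, 184, 157, 110, 84, 88, 134, 156, 114, 87, 89, 89, 97, 103, 103, 101]
bottom 0.008 knob [235.3 275. ] disc far/near edge [237.2 272.7] [234.1 284.6] base near [235.5 298.1]
bottom 0.016 knob [235.  272.7] disc far/near edge [237.  270.4] [233.8 282.3] base near [235.3 295.8]
brass [441   0  31  27 575] [456.9  13.3] at z .147 [ 0.4355 -0.012   0.147 ]
brass [ 307  258   36   37 1062] [324.1 277.1] at z .147 [ 0.605  -0.1258  0.147 ]
brass [181 298  25  66 794] [190.5 331. ] at z .147 [ 0.6337 -0.2344  0.147 ]
brass [436 298  25  66 839] [450.7 330.8] at z .147 [ 0.6603 -0.0352  0.147 ]
brass [440 376 133   8 845] [508.5 379.2] at z .147 [0.7061 0.0061 0.147 ]
brass [197 382  34   2  45] [213.7 382.3] at z .147 [ 0.6783 -0.2243  0.147 ]
expect gap/bolt px [325.50824202 279.5422508 ]
```

The scene view puts the disc's edges at rows 273 and 285. Seated predicts 272.7 and 284.6; on the rim would be 270.4 and 282.3. So the timer is seated. The brass head is at (0.605,-0.126), as expected from the stand. Now I'll square the tool up above the gap.

Request:
drive_tool:
  targets:
    - [-0.008,0.002,0,-0.3,-2,0.1]
    - [-0.008,0.001,0,-0.3,-2,0.1]
    - [-0.006,0.001,0,0,-1.5,0.1]
    - [0,0,0,0,0,0]
    - [0,0,0,0,0,0]

```text
time_s: 12.68
tcp_pos: [0.6057, -0.1176, 0.2377]
tcp_rot: [-179.9, 0.3, 172.2]
contact_force: [-0.7, -0.4, 0.4]
finger_gap: 0.057
```

```bash
python3 to.py .607 -.125 .19 171.6
```

```text
at [ 0.6057 -0.1176  0.2377] [-179.94    0.29  172.19] F [-0.7 -0.4  0.4] gap 0.057 t 12.6833
shift now-axes [-0.0021 -0.0071  0.0478] shift target-axes [-0.0024 -0.0071  0.0477] rot [-0.06  0.29  0.59]
```

Request:
drive_tool:
  targets:
    - [-0.001,-0.007,0.01,0,0.3,0.4]
    - [0,0,0.015,0,0,0]
    - [0,0,0.015,0,0,0]
    - [0,0,0.008,0,0,0]
    - [0,0,0,0,0,0]
    - [0,0,0,0,0,0]

```text
time_s: 13.18
tcp_pos: [0.6046, -0.1237, 0.1842]
tcp_rot: [-179.9, -0.2, 171.9]
contact_force: [-1.2, 0.5, 0.7]
finger_gap: 0.0568
```

```bash
python3 to.py .6065 -.125 .112 171.6;python3 - <<'E'
from h import *
p,K,E=snap("wrist");h=cv2.cvtColor(p,cv2.COLOR_BGR2HSV)
m=cv2.inRange(h,(12,90,60),(32,255,255)); m[295:]=0;n,l,s,c=cv2.connectedComponentsWithStats(m)
for i in range(1,n):
    if s[i,4]>20: print("brass",s[i],c[i].round(1),"at z .147",onz(*c[i],.147,K,E).round(4))
E
```

```text
at [ 0.6046 -0.1237  0.1842] [-179.95   -0.24  171.9 ] F [-1.2  0.5  0.7] gap 0.0568 t 13.1833
shift now-axes [-0.0024 -0.001   0.0722] shift target-axes [-0.0021 -0.001   0.0722] rot [-0.05 -0.24  0.3 ]
brass [ 293  236   46   48 1664] [314.8 260.3] at z .147 [ 0.6043 -0.1258  0.147 ]
```

Request:
drive_tool:
  targets:
    - [-0.002,-0.001,0.008,0,-0.2,0.2]
    - [0,0,0.01,0,0,0]
    - [0,0,0.01,0,0,0]
    - [0,0,0.008,0,0,0]
    - [0,0,0,0,0,0]
    - [0,0,0,0,0,0]

```text
time_s: 13.73
tcp_pos: [0.6072, -0.1255, 0.1456]
tcp_rot: [-179.9, 0.1, 171.7]
contact_force: [-0.7, 0.1, 0.5]
finger_gap: 0.0574
```

```bash
python3 to.py .6065 -.125 .112 171.6
```

```text
at [ 0.6072 -0.1255  0.1456] [-1.7993e+02  9.0000e-02  1.7166e+02] F [-0.7  0.1  0.5] gap 0.0574 t 13.7333
shift now-axes [0.0009 0.0004 0.0336] shift target-axes [0.0008 0.0004 0.0336] rot [-0.07  0.09  0.06]
```

Request:
drive_tool:
  targets:
    - [0.001,0,0.008,0,0,0]
    - [0,0,0.01,0,0,0]
    - [0,0,0.01,0,0,0]
    - [0,0,0.005,0,0,0]
    - [0,0,0,0,0,0]
    - [0,0,0,0,0,0]

```text
time_s: 14.23
tcp_pos: [0.6061, -0.1253, 0.1089]
tcp_rot: [-179.9, 0.1, 171.7]
contact_force: [-0.7, 0.5, 0.3]
finger_gap: 0.0571
```

```bash
python3 to.py .6065 -.125 .112 171.6
```

```text
at [ 0.6061 -0.1253  0.1089] [-1.7993e+02  8.0000e-02  1.7166e+02] F [-0.7  0.5  0.3] gap 0.0571 t 14.2333
shift now-axes [-0.0003  0.0003 -0.0031] shift target-axes [-0.0003  0.0003 -0.0031] rot [-0.07  0.08  0.06]
```

Grasp point at z 0.128, with no contact. Closing at 30 N.

Request:
drive_tool:
  targets:
    - [0,0,-0.001,0,0,0]
    - [0,0,0,0,0,0]
    - [0,0,0,0,0,0]
    - [0,0,0,0,0,0]
    - [0,0,0,0,0,0]
    - [0,0,0,0,0,0]
    - [0,0,0,0,0,0]
    - [0,0,0,0,0,0]
    - [0,0,0,0,0,0]
    - [0,0,0,0,0,0]
  jaw: 0
  grip_force: 30

```text
time_s: 15.07
tcp_pos: [0.6075, -0.1267, 0.1125]
tcp_rot: [-179.8, 0.3, 171.7]
contact_force: [-0.9, -0.1, 0.4]
finger_gap: 0.0182
```

Request:
drive_tool:
  targets:
    - [0,0,0,0,0,0]
    - [0,0,0,0,0,0]
    - [0,0,0,0,0,0]
    - [0,0,0,0,0,0]
    - [0,0,0,0,0,0]
    - [0,0,0,0,0,0]
    - [0,0,0,0,0,0]
    - [0,0,0,0,0,0]

```text
time_s: 15.73
tcp_pos: [0.6074, -0.1268, 0.1125]
tcp_rot: [-179.8, 0.3, 171.7]
contact_force: [-0.0, -0.7, 0.4]
finger_gap: 0.0176
```

```bash
python3 to.py .6065 -.125 .111 171.6; python3 - <<'E'
from h import *
p,K,E=snap("wrist");q,K2,E2=snap("scene")
c=cv2.resize(q[250:330,170:280],(400,291),interpolation=cv2.INTER_CUBIC);e=cv2.resize(q[170:250,270:380],(400,291),interpolation=cv2.INTER_CUBIC)
w=cv2.resize(p[100:320,170:450],(400,314)); o=np.zeros((590,800,3),np.uint8);o[:291,:400]=c;o[291:582,:400]=e;o[:314,400:]=w;cv2.imwrite("pics/end.png",o)
E
```

```text
at [ 0.6074 -0.1268  0.1125] [-179.79    0.31  171.67] F [-0.  -0.7  0.4] gap 0.0176 t 15.7333
shift now-axes [0.0012 0.0016 0.0015] shift target-axes [0.0012 0.0016 0.0015] rot [-0.21  0.31  0.07]
```

View pics/end.png

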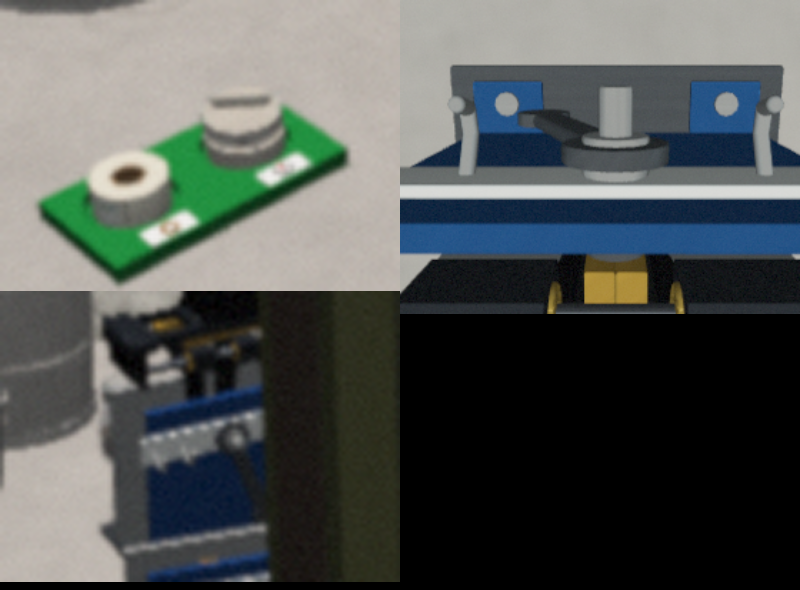

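The timer stands upright in its well (243,125). The brass head is held square between the pads (615,285), with a 17.6 mm gap against 18 mm, and the spanner has swung aside. Handing in.

```bash
python3 -c "
from cell import ctrl
print(ctrl.close_job()); s=ctrl.read_state(); print(s['time_s'],s['finger_gap'],s['contact_force'])"
```

```text
the job is handed in; nothing more can be done
None
the job is handed in; nothing more can be done
```

The kitchen timer is back upright in its own well and let go. The gripper is holding the brass bolt head by its two flat sides at 30 N. I handed the job in at about 16 s of the 51 s allowed; no verdict is reported.

**Timer:** It first caught on the near rim, because the well lies about 8 mm further from the robot than the caddy's centre line that I had assumed. A roughly 3 mm shift dropped it in. The scene view put its top at rows 273 and 285, against 272.7 and 284.6 expected when seated. It lies about 3.6 mm off the well's centre (limit 8 mm) and looks upright.

**Bolt head:** The finger gap was steady at 17.6–18.2 mm across the 18 mm flats. The last wrist picture shows the head square between the pads, with the spanner swung aside. I could not read the bolt angle or the pad forces directly, so these two rest on the gap, the set grip and the picture.

**Other things:** The label roll was still in its well in the last picture. I did not measure the bowl or the spoon, but the arm did not work near them.

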